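# Offer a smoke detector into the bench programmer, half turned and not locked

### The arm

A 6-joint arm with a two-finger parallel gripper is mounted at the origin on the work surface. World frame = base frame: x ahead of the robot, y to its left, z up, the work surface at z = 0. Lengths are in mm, angles in degrees, forces in N, time in s.
With the tool pointing down it reaches from about 350 to 850 mm from the base axis. Payload 8.1 kg.
Tool frame: the origin (TCP) lies midway between the tips of the shut fingers; the grasp point (between the pads) lies 19 mm behind it (hold_point_z is the distance from the TCP to the grasp point, in mm); z points along the fingers, y is the direction in which the jaws open and shut (so a half turn about z gives the same grasp; the last joint's range is limited). The gripper opens to 85 mm and grips with 20 to 120 N. Pads are 22 mm wide; open, the fingers measure 114 mm over their backs; the gripper's body (76 mm by 85 mm) begins 54 mm behind the grasp point. The pads swing forward as they close: fully open they stand 13 mm farther back than shut.
Start: joints at [-68.205, 7.471, 85.268, -0, 87.261, -4.893], TCP at [269.502, -536.072, 196.492] pointing down, gripper open.
Joint ranges: [-169.43, 169.43], [-51.17, 129.36], [1.28, 143.12], [-76.62, 256.62], [0, 156.53], [-152.29, 152.29]. Speed limits (degrees/s): [136.94, 136.94, 159.86, 180, 180, 180].

### API

Orientations are given as [roll, pitch, yaw] about the fixed x, y, z axes, in that order (R = Rz(yaw) Ry(pitch) Rx(roll)).
In Python, from bench import sense, snapshot, camera_params, hand_in, hold_point_z gives the robot as it stands.
- The arm moves only by the tool servo_tool, never from a script. Its argument "motion" is a list of rows, each a list of 7 numbers: the finger opening in mm, from 0 to 85.4, then the shift along the tool's x, y, z in mm, then the turn, a rotation vector about the tool's x, y, z in rad. A call has 1 to 10 rows; each row shifts and turns the pose as measured when the row begins, along the tool's axes as they then stand; what a row does not reach is not made up. A row lasts 1/10 s, in which the tool goes at most 50 mm and 8.59 degrees, less where a joint would pass 70% of its speed; a pose out of reach is approached as far as the arm can. A call with a gripper value outside its range is refused whole. The fingers move at their own pace and stop on an object; "force" is the grip in N (left out, the last holds). Time passes only in rows, so rows that do not move let the fingers close. It gives the time, the measured TCP pose, the force and the opening at its end, in the units of the state.
- sense(): the state, without advancing time (a new reading comes with each control period).
- snapshot(name): name is "side" or "top"; returns the picture (400x640x3 uint8, blue, green, red); there is no depth.
- camera_params(name): a dict with "fx", "fy", "cx", "cy" (pixels), "R" (3x3) and "t" (3): a world point X has camera coordinates R X + t. Camera axes: x right, y down, z forward; pixel columns grow to the right and rows downward; lengths in mm; the calibration is good to about 2 mm. A picture is of the moment at which its call begins. camera_params takes no time and is no camera call.
- hand_in(): hands the job in, once; it reports no verdict.
The state is a dict: "time": time; "joint_pos": joint angles; "qd": joint speeds; "joint_efforts": joint torques, N m; "tool_pos": TCP position; "tcp_rot": TCP orientation; "ft_force": force on the tool from outside, world axes, zero at the start; "wrist_torque": the same for the moment, N m; "finger_gap": finger opening in mm.
Only numpy, scipy, OpenCV 4.12 (cv2) and the standard library are available. Lean on these libraries where they do the work, as an engineer would, in place of code of your own. Each camera call takes 0.05 s, during which the arm holds its last target. There are 200 camera calls.

### The job

Pick up the smoke detector head (the one with the tall slotted chamber) with a light grip, since the chamber cracks if squeezed hard, and fit it into the round base on the bench programmer: the rib on its rim over the bar mark, and straight down. Press it fully home against the contact springs and turn it clockwise to the round half-way mark, short of the lock click, because a locked head needs a key to come off. Finish while still gripping it and pressing it home there so that it can be read (do not let go), and leave the other things on the bench where they are.

Things in the scene. Friction and masses are not known exactly. Their poses are not given: they have to be found in the camera images.
- smoke_head: white smoke detector head, 53 mm tall, about 110 g, standing chamber up. Origin: centre of its flat underside, z up, x towards the rim rib. Spigot 72 mm in diameter, z = 0 to 11 mm; at its foot three lugs 4 mm thick out to radius 42 mm (26 mm wide below the rib, 14 mm wide at +-120 degrees). Skirt 100 mm in diameter, z = 11 to 23 mm, with a red lamp lens on top at radius 38 mm in line with the rib
- chamber (a point): centre of the smoke head's slotted chamber, a cylinder 54 mm in diameter, z = 23 to 53 mm above the underside; this point 42 mm above it, on the axis. Grip here, at any yaw. It cracks if the two fingers' contact forces on it add up to more than 100 N; 25 to 30 N per finger is plenty
- rib (a point): outer end of the locating rib on the smoke head's rim: 8 mm wide, reaching 55.5 mm from the head's axis, 16.5 mm above its underside
- seat (a point): where the smoke head's origin lies when fully home in the base, on the base's axis, 50 mm above the bench; z up, x towards the half-way mark. Home, the skirt rests on the base's rim, 11 mm above this point. Three brass leaves push the head up: from 6 mm above home, about 7 N in all at home. Below 3 mm above home the lugs are under the lip and it can turn; let go half turned, it springs up 3 mm
- programmer: grey programmer box, 150 x 250 x 45 mm, fixed; origin: centre of its underside. On it, centred 45 mm to its +y, a white detector base: ring 99 mm in diameter, 16 mm tall, with an inner lip that has three slots for the lugs (3.5 mm free each side of a lug, 3 mm around the spigot); the head fits one way only, rib at the bar mark. Screen and keys on the -y side
- mark_insert (a point): point 55.5 mm from the base's axis at the bar mark (raised white radial bar, 12 x 4 mm, on the box top outside the rim). The lugs go in with the rib over it: head x axis 30 degrees anticlockwise, seen from above, of the seat's x axis
- mark_half (a point): point 55.5 mm from the base's axis at the half-way mark (raised white dot, 9 mm, on the box top outside the rim), 30 degrees clockwise from the bar mark. The rib is to stand here at the end: head x axis along the seat's x axis.
- mark_lock (a point): point 55.5 mm from the base's axis at the lock mark (two parallel raised white bars on the box top), 30 degrees clockwise past the half-way mark, where the head is locked. Do not turn there
- click (a joint): sprung lock detent in the base, m: 0 at rest, up to 0.004 as the wide lug pushes it outward. The lug first touches it about 15 degrees clockwise past the half-way mark (felt as a stiffening); about 30 degrees past it the head locks
- heat_head: bystander: heat detector head with the same foot, skirt, rib and lamp, but with a small open cage 32 mm in diameter in place of the tall chamber, 48 mm tall; origin: centre of its underside
- dust_cover: bystander: clear plastic dust cover, 104 mm in diameter, 36 mm tall; origin: centre of its underside
- screwdriver: bystander: screwdriver 190 mm long, lying; origin: below its middle
- pliers: bystander: pliers with blue grips 150 mm long, lying; origin: below the pivot
- cable_tester: bystander: black handset, 120 x 62 x 28 mm; origin: centre of its underside
- tone_probe: bystander: black probe with a thin nose, 175 x 36 x 24 mm; origin: underside, near its middle
- screw_tray: bystander: small grey open tray, 110 x 80 x 30 mm; origin: centre of its underside
- spare_base: bystander: loose white detector base, a ring 100 mm in diameter and 16 mm tall lying on the bench; origin: centre of its underside
Mind the look-alikes: they are no part of the job. Leave any blue look-alike of the smoke_head alone.

How it is judged (in metres and radians):
On the way, in this order (a step that is already met when the one before it is completed fails the run):
1. the smoke detector head is lifted off the bench in the fingers (height (world z) of smoke_head above 0.02 m and contact force between the fingers and smoke_head above 2 N), for 0.1 s.
2. the head is down in the base with its lugs through the slots, rib at the bar mark (z of smoke_head in the frame of seat below 0.004 m and horizontal distance between smoke_head and seat below 0.004 m and horizontal distance between rib and mark_insert below 0.009 m), for 0.05 s.
At the end, for the whole second after the job is handed in: The fingers still hold the smoke detector head (contact force over 4 N), still and level (within 0.06 rad), pressed home in the base (within 1.5 mm of fully home, 4 mm of the axis) with its rib within 9 mm (about 9 degrees) of the half-way mark, and the lock detent is not pushed (z of smoke_head in the frame of seat below 0.0015 m and horizontal distance between smoke_head and seat below 0.004 m and angle between smoke_head's own z axis and vertical below 0.06 rad and horizontal distance between rib and mark_half below 0.009 m and contact force between the fingers and smoke_head above 4 N and angular speed of smoke_head below 0.15 rad/s and value of joint click below 0.001 m); the arm keeps its last pose, push and grip.
It fails at once if the head is turned into the lock click (detent pushed by more than 1 mm, or the rib within 10 mm of the lock mark with the lugs in the base) (value of joint click above 0.001 m or (horizontal distance between rib and mark_lock below 0.01 m and z of smoke_head in the frame of seat below 0.005 m)).
It fails at once if the smoke detector is squeezed hard (finger contact forces on it over 100 N together) (contact force between the fingers and smoke_head above 100 N).
It fails at once if another thing on the bench is shifted by more than 30 mm (distance of any of heat_head, dust_cover, screwdriver, pliers, cable_tester, tone_probe, screw_tray, spare_base from where it was at the start of the episode above 0.03 m).
It also fails if it takes over 38 s, if anything falls off the work surface, if the arm or the gripper's body presses on something with over 40 N, if the wrist force passes 120 N, or if a joint passes its speed limit or range.

## Working session

There is one attempt and no reset: what is moved stays moved. The work goes in short steps, Python scripts to look and compute and a tool call to move; the robot and the scene stay as the last step left them, time stands still between calls to the robot, and variables do not carry over. Pictures are saved under pics/ and viewed, about 8 in all and at most 12, crops included, and the job is handed in when it is done.

Besides the shell and the picture viewer there is one more tool, called after "Request:" as name(argument=value, ...), one argument or row to a line, values as JSON. servo_tool: Moves the arm, as the interface text tells. Its arguments: {"type":"object","properties":{"motion":{"type":"array"},"force":{"type":"number"}},"required":["motion"]}

```bash
mkdir -p pics; python3 - <<'E'
from bench import *
import cv2
for n in("top","side"):
    cv2.imwrite(f"pics/{n}0.png",snapshot(n)); p=camera_params(n); print(n,p)
print(sense(), hold_point_z)
E
```

```text
top {'fx': 367.6927760648091, 'fy': 367.6927760648091, 'cx': 318.6976681345175, 'cy': 198.06883076641793, 'R': array([[-1.98921348e-02, -9.99801645e-01, -9.86474131e-04],
       [-9.76553576e-01,  1.96411083e-02, -2.14376630e-01],
       [ 2.14353483e-01, -3.30106398e-03, -9.76750576e-01]]), 't': array([ 39.00881381, 538.57180785, 998.85712838])}
side {'fx': 513.6611457035185, 'fy': 513.6611457035185, 'cx': 323.34612377978624, 'cy': 194.75579600452343, 'R': array([[-0.76083215, -0.64882064, -0.01289241],
       [-0.49355711,  0.5914347 , -0.63765694],
       [ 0.42135   , -0.47878676, -0.77021258]]), 't': array([ 421.46153066,  264.23158056, 1291.82296446])}
{'time': 0.1, 'joint_pos': array([-6.82055609e+01,  7.51109488e+00,  8.53234827e+01, -1.05498867e-03,
        8.72612357e+01, -4.89248211e+00]), 'qd': array([-0.07795103, -0.14978517,  0.01007169,  0.02211629,  0.0034677 ,
        0.11237413]), 'joint_efforts': array([ 9.79343640e-04, -5.70951855e+01, -5.01941729e+01, -1.54984909e-04,
        8.15581356e-03,  1.10798334e-05]), 'tool_pos': array([ 269.28151548, -535.55900119,  195.54185842]), 'tcp_rot': array([-1.79904446e+02, -7.12168870e-03,  2.66869666e+01]), 'ft_force': array([-0.42046825,  0.58315303,  0.31573285]), 'wrist_torque': array([-0.00522918, -0.00987942, -0.00566629]), 'finger_gap': 85.54634980001254} 18.700000000000003
```

View pics/top0.png

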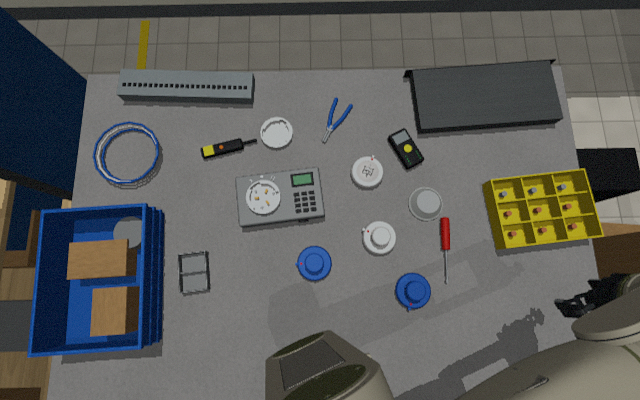

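View pics/side0.png

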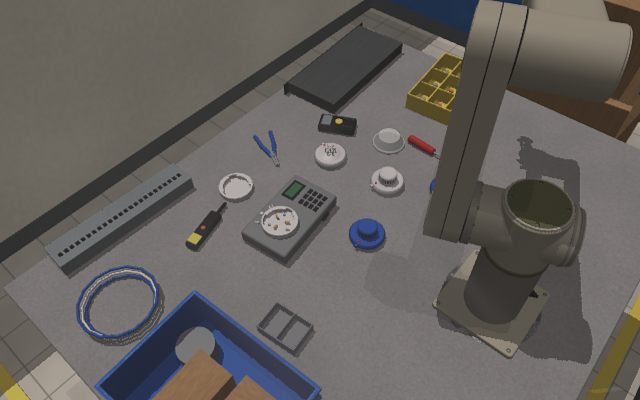

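The top view shows the smoke head at about (380,238), its red lens to the left at about (365,231), and the programmer base at (263,197). The heat head is at (367,171). Next I'll zoom in.

```bash
python3 - <<'E'
import cv2,numpy as np
t=cv2.imread('pics/top0.png');s=cv2.imread('pics/side0.png')
def c(im,x,y,w=64,h=48):
    return cv2.resize(im[y:y+h,x:x+w],(400,300),interpolation=cv2.INTER_CUBIC)
cv2.imwrite('pics/crop1.png',np.vstack([np.hstack([c(t,348,214),c(t,231,173)]),np.hstack([c(s,356,156),c(s,248,196)])]))
E
```

```text
(no output)
```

View pics/crop1.png

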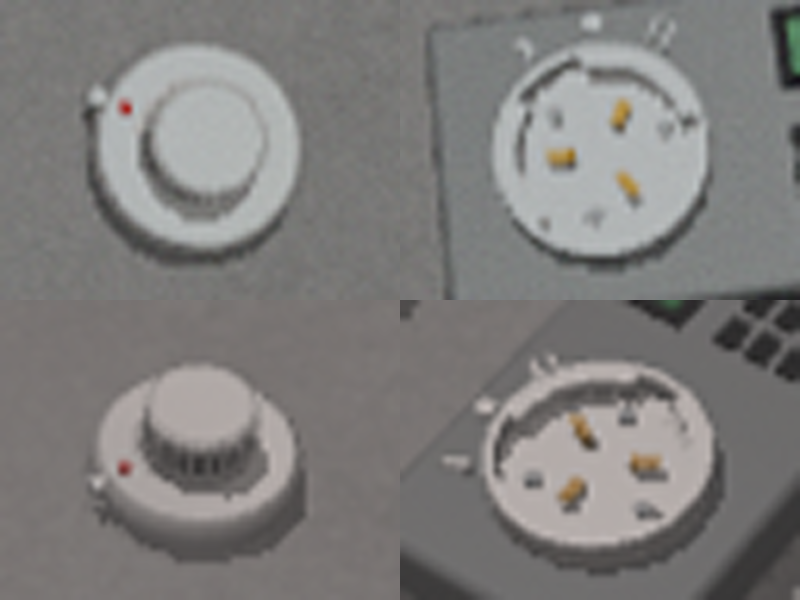

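```bash
cat > h.py <<'E'
import numpy as np,cv2
from bench import *
def ray(n,uv,z):
    p=camera_params(n);uv=np.atleast_2d(uv).astype(float)
    d=np.c_[(uv[:,0]-p['cx'])/p['fx'],(uv[:,1]-p['cy'])/p['fy'],np.ones(len(uv))]@p['R']
    c=-p['R'].T@p['t']; return c+d*((z-c[2])/d[:,2])[:,None]
def pix(n,X):
    p=camera_params(n);q=np.atleast_2d(X)@p['R'].T+p['t']
    return np.c_[q[:,0]/q[:,2]*p['fx']+p['cx'],q[:,1]/q[:,2]*p['fy']+p['cy']]
def circ(P):
    A=np.c_[2*P[:,:2],np.ones(len(P))];s=np.linalg.lstsq(A,(P[:,:2]**2).sum(1),rcond=None)[0]
    return s[0],s[1],np.sqrt(s[2]+s[0]**2+s[1]**2)
E
python3 - <<'E'
from h import *
np.set_printoptions(precision=1,suppress=True)
for n in('top','side'):
    p=camera_params(n);print(n,'cam',-p['R'].T@p['t'])
o={'top':[(348,214),(231,173)],'side':[(356,156),(248,196)]}
f=lambda n,i,u,v,z:ray(n,(o[n][i][0]+(u+.5)/6.25-.5,o[n][i][1]+(v+.5)/6.25-.5),z)[0]
print('chamber',f('top',0,207,138,53),f('side',0,202,102,53))
print('skirt',f('top',0,198,146,21))
print('lens',f('top',0,125,107,24),f('side',0,124,167,24))
print('rib',f('top',0,95,98,17),f('side',0,98,184,17))
print('rim',f('top',1,200,148,61))
for k,a,b in(('bar',(125,47),(57,161)),('dot',(191,20),(86,106)),('lock',(260,32),(145,65))):
    print(k,f('top',1,*a,46.5),f('side',1,*b,46.5))
# contours, white mask
t=cv2.imread('pics/top0.png');
for nm,(cx,cy),z in(('base',(263,197),61),('head',(380,238),23)):
    for th in(150,165,180):
        m=(t.min(2)>th).astype(np.uint8);cs,_=cv2.findContours(m,0,1)
        c=max((c for c in cs if cv2.pointPolygonTest(cv2.convexHull(c),(cx,cy),False)>0),key=len,default=None)
        if c is None: print(nm,th,'none');continue
        P=ray('top',cv2.convexHull(c)[:,0],z); print(nm,th,cv2.boundingRect(c),np.array(circ(P)))
E
```

```text
top cam [ 312.6   31.7 1091.1]
side cam [ -93.2  735.7 1168.9]
chamber [ 428.1 -144.8   53. ] [ 428.6 -144.8   53. ]
skirt [ 428.1 -145.9   21. ]
lens [ 446.6 -112.4   24. ] [ 446.1 -110.7   24. ]
rib [452.  -99.4  17. ] [452.5 -99.5  17. ]
rim [547.2 189.3  61. ]
bar [600.  227.4  46.5] [599.2 226.   46.5]
dot [612.5 196.5  46.5] [611.  196.3  46.5]
lock [606.  163.9  46.5] [607.1 162.9  46.5]
base 150 (246, 180, 34, 34) [547.6 189.3  49.3]
base 165 (246, 185, 34, 28) [542.3 190.8  44.8]
base 180 none
head 150 (362, 221, 34, 32) [ 429.7 -144.1   46.6]
head 165 (364, 222, 31, 31) [ 428.8 -146.    45. ]
head 180 none
```

The head is at about (428,-145) with yaw about 61.5°. The base axis is at (547.3,189.3), with the bar mark at about 36° and the dot at about 6°. Moving above the head.

Request:
servo_tool(
  motion=[
    [85, 20, -18, 0, 0, 0, 0],
    [85, 38, -33, 0, 0, 0, 0],
    [85, 38, -33, 0, 0, 0, 0],
    [85, 38, -33, 0, 0, 0, 0],
    [85, 38, -33, 0, 0, 0, 0],
    [85, 38, -33, 0, 0, 0, 0],
    [85, 38, -33, 0, 0, 0, 0],
    [85, 38, -33, 0, 0, 0, 0],
    [85, 20, -18, 0, 0, 0, 0],
    [85, 0, 0, 0, 0, 0, 0],
  ],
  force=27,
)

```text
time: 1.1
tool_pos: [420.8, -154.3, 191.1]
tcp_rot: [-179.5, 0.0, 26.4]
ft_force: [0.5, -0.4, 0.5]
finger_gap: 85.0
```

```bash
cat >> h.py <<'E'
from scipy.spatial.transform import Rotation as Ro
def to(xyz,yaw):
    s=sense();R=Ro.from_euler('xyz',s['tcp_rot'],degrees=True)
    T=Ro.from_euler('xyz',[180,0,yaw],degrees=True)
    print('t',s['time'],'pos',s['tool_pos'].round(1),s['tcp_rot'].round(2),'F',s['ft_force'].round(1),'gap',round(s['finger_gap'],1),'q6',s['joint_pos'][5].round(1))
    print('shift',R.inv().apply(np.array(xyz)-s['tool_pos']).round(1),'rot',(R.inv()*T).as_rotvec().round(3))
E
python3 -c "
from h import *
to([428.2,-145.2,100],61.5)"
```

```text
t 1.1 pos [ 420.8 -154.3  191.1] [-1.7949e+02  2.0000e-02  2.6430e+01] F [ 0.5 -0.4  0.5] gap 85.0 q6 36.6
shift [10.7 -4.  91.1] rot [-0.009 -0.002 -0.612]
```

Request:
servo_tool(
  motion=[
    [85, 5, -2, 15, -0.009, 0, -0.12],
    [85, 4, -2, 20, 0, 0, -0.13],
    [85, 1, 0, 20, 0, 0, -0.13],
    [85, 0, 0, 20, 0, 0, -0.13],
    [85, 0, 0, 10, 0, 0, -0.08],
    [85, 0, 0, 0, 0, 0, -0.02],
    [85, 0, 0, 0, 0, 0, 0],
  ],
)

```text
time: 1.8
tool_pos: [425.7, -147.8, 102.1]
tcp_rot: [-179.9, 0.1, 62.8]
ft_force: [0.2, -1.0, 0.4]
finger_gap: 85.2
```

```bash
python3 -c "
from h import *
to([428.2,-145.2,21],61.5)
t=snapshot('top')[195:275,320:440];s=snapshot('side')[120:200,330:450]
cv2.imwrite('pics/c2.png',np.hstack([cv2.resize(a,(400,267),interpolation=2) for a in(t,s)]))"
```

```text
t 1.8 pos [ 425.7 -147.8  102.1] [-1.7993e+02  1.4000e-01  6.2760e+01] F [ 0.2 -1.   0.4] gap 85.2 q6 1.7
shift [ 3.6  1.2 81.1] rot [-0.001  0.002  0.022]
```

View pics/c2.png

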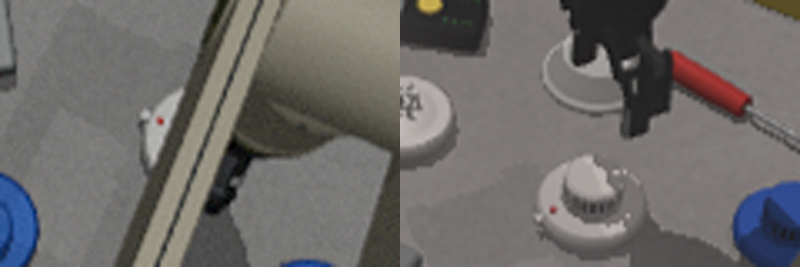

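The head is undisturbed and the gripper is above it. Descending.

Request:
servo_tool(
  motion=[
    [85, 2, 1, 12, 0, 0, 0.01],
    [85, 1.5, 0, 18, 0, 0, 0.01],
    [85, 0, 0, 18, 0, 0, 0],
    [85, 0, 0, 15, 0, 0, 0],
    [85, 0, 0, 10, 0, 0, 0],
    [85, 0, 0, 4, 0, 0, 0],
    [85, 0, 0, 0, 0, 0, 0],
  ],
)

```text
time: 2.6
tool_pos: [432.3, -146.8, 24.4]
tcp_rot: [179.5, 0.1, 61.0]
ft_force: [0.5, 0.6, 0.6]
finger_gap: 84.9
```

```bash
python3 -c "
from h import *
to([428.2,-145.2,21],61.5)"
```

```text
t 2.6 pos [ 432.3 -146.8   24.4] [1.7955e+02 1.0000e-01 6.0950e+01] F [0.5 0.6 0.6] gap 84.9 q6 4.0
shift [-0.5 -4.4  3.3] rot [ 0.008  0.002 -0.01 ]
```

Request:
servo_tool(
  motion=[
    [85, 0, -4, 2.5, 0.008, 0, 0],
    [85, 0, 0, 0, 0, 0, 0],
  ],
)

```text
time: 2.8
tool_pos: [429.2, -145.1, 22.6]
tcp_rot: [180.0, 0.1, 60.9]
ft_force: [-0.1, 0.2, -0.7]
finger_gap: 85.2
```

```bash
python3 -c "
from h import *
for i in range(2): to([428.2,-145.2,21],61.5)"
```

```text
t 2.8 pos [ 429.2 -145.1   22.6] [1.7996e+02 9.0000e-02 6.0930e+01] F [-0.1  0.2 -0.7] gap 85.2 q6 4.0
shift [-0.6 -0.9  1.6] rot [ 0.001  0.002 -0.01 ]
t 2.8 pos [ 429.2 -145.1   22.6] [1.7996e+02 9.0000e-02 6.0930e+01] F [-0.1  0.2 -0.7] gap 85.2 q6 4.0
shift [-0.6 -0.9  1.6] rot [ 0.001  0.002 -0.01 ]
```

Request:
servo_tool(
  motion=[
    [70, 0, 0, 0, 0, 0, 0],
    [62, 0, 0, 0, 0, 0, 0],
    [57, 0, 0, 0, 0, 0, 0],
    [52, 0, 0, 0, 0, 0, 0],
    [48, 0, 0, 0, 0, 0, 0],
    [48, 0, 0, 0, 0, 0, 0],
    [48, 0, 0, 0, 0, 0, 0],
    [48, 0, 0, 0, 0, 0, 0],
  ],
  force=28,
)

```text
time: 3.6
tool_pos: [430.8, -145.8, 24.6]
tcp_rot: [179.8, 0.1, 60.9]
ft_force: [0.3, -0.3, -0.3]
finger_gap: 47.7
```

```bash
python3 -c "
from h import *
to([428.2,-145.2,120],61.5)"
```

```text
t 3.6 pos [ 430.8 -145.8   24.6] [1.7975e+02 8.0000e-02 6.0910e+01] F [ 0.3 -0.3 -0.3] gap 47.7 q6 4.0
shift [ -0.9  -2.2 -95.4] rot [ 0.004  0.001 -0.01 ]
```

```bash
python3 -c "
from h import *
t=snapshot('top')[195:275,320:440];s=snapshot('side')[140:220,330:450]
cv2.imwrite('pics/c3.png',np.hstack([cv2.resize(a,(400,267),interpolation=2) for a in(t,s)]))"
```

```text
(no output)
```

View pics/c3.png

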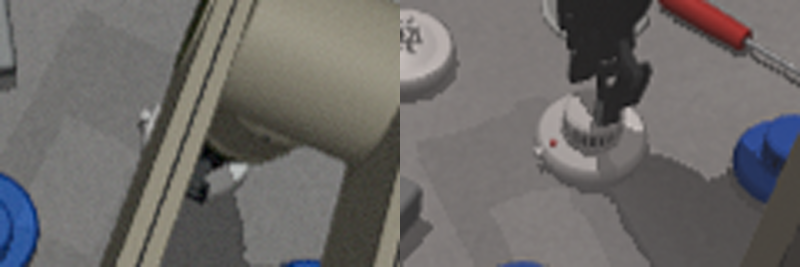

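```bash
python3 -c "
from h import *
np.set_printoptions(precision=1,suppress=True)
d=np.array([.87,-.49,0]);c=np.array([430,-145.5,0])
for z in(25,30,35,45,55,60): print(z,(pix('side',c-24*d+[0,0,z])-[330,140])*3.33+[400,0],(pix('side',c-27*d+[0,0,z])-[330,140])*3.33+[400,0])
print('chamber top',(pix('side',[428.2,-145,53])-[330,140])*3.33+[400,0],'bottom',(pix('side',[428.2,-145,23])-[330,140])*3.33+[400,0])
print(sense()['joint_pos'],sense()['tool_pos'])"
```

```text
25 [[600.7 145.2]] [[602.2 147.6]]
30 [[601.2 141.5]] [[602.7 143.9]]
35 [[601.7 137.8]] [[603.2 140.2]]
45 [[602.7 130.2]] [[604.2 132.7]]
55 [[603.8 122.6]] [[605.2 125. ]]
60 [[604.3 118.8]] [[605.7 121.2]]
chamber top [[593.3 106.4]] bottom [[590.5 129. ]]
[-25.1  -6.5 118.1  -0.1  68.2   4. ] [ 430.8 -145.8   24.6]
```

Request:
servo_tool(
  motion=[
    [45, 0, 0, 0, 0, 0, 0],
    [45, 0, 0, 0, 0, 0, 0],
  ],
)

```text
time: 3.9
tool_pos: [430.8, -145.8, 24.5]
tcp_rot: [179.8, 0.1, 60.9]
ft_force: [-0.6, -0.3, -0.6]
finger_gap: 45.4
```

The fingers kept closing past 54 mm, so they are not on the chamber. Checking where the tips really are.

```bash
python3 -c "
from h import *
t=snapshot('top')[215:275,340:420];s=snapshot('side')[140:200,350:430]
cv2.imwrite('pics/c4.png',np.hstack([cv2.resize(a,(400,300),interpolation=cv2.INTER_CUBIC) for a in(np.clip(t*1.8,0,255).astype(np.uint8),np.clip(s*1.8,0,255).astype(np.uint8))]))"
```

```text
(no output)
```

View pics/c4.png

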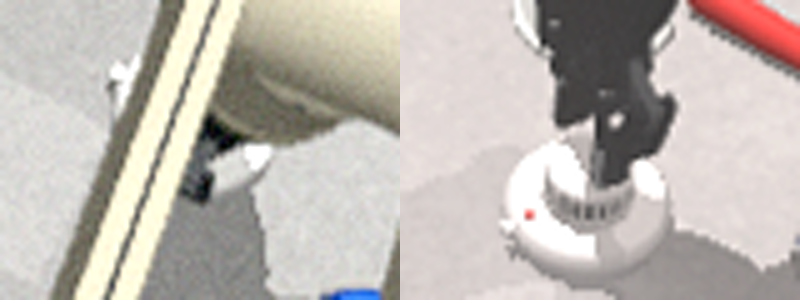

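```bash
python3 -c "
from h import *
np.set_printoptions(precision=1,suppress=True)
for z in(25,35,45,55,65,75): print(z,ray('top',(380,252),z)[0],ray('side',(393.5,176.5),z)[0])
s=sense();print(s['joint_pos'],s['tool_pos'])"
```

```text
25 [ 384.3 -145.    25. ] [ 418.1 -162.6   25. ]
35 [ 383.6 -143.3   35. ] [ 413.7 -154.7   35. ]
45 [ 383.  -141.6   45. ] [ 409.2 -146.9   45. ]
55 [ 382.3 -140.    55. ] [ 404.7 -139.    55. ]
65 [ 381.6 -138.3   65. ] [ 400.3 -131.2   65. ]
75 [ 380.9 -136.7   75. ] [ 395.8 -123.3   75. ]
[-25.1  -6.5 118.1  -0.1  68.2   4. ] [ 430.8 -145.8   24.5]
```

Request:
servo_tool(
  motion=[
    [85, 0, 0, 0, 0, 0, 0],
    [85, 0, 0, 0, 0, 0, 0],
    [85, -1, -2, 0, 0, 0, 0],
    [85, 0, 0, 0, 0, 0, 0],
  ],
)

```text
time: 4.4
tool_pos: [428.3, -145.7, 24.5]
tcp_rot: [179.8, 0.1, 60.9]
ft_force: [0.4, -0.6, 0.1]
finger_gap: 84.7
```

```bash
python3 -c "
from h import *
np.set_printoptions(precision=1,suppress=True)
d=np.array([.88,-.47,0]);c=np.array([425.7,-147.8,0])
for z in (102,115,130,145):
  for s in(-42,-57,42,57): print(z,s,(pix('side',c+s*d+[0,0,z])-[330,120])*3.33+[400,0])
to([428.2,-145.2,21],61.5)
s=snapshot('side')[130:210,340:440]
cv2.imwrite('pics/c5.png',cv2.resize(np.clip(s*1.8,0,255).astype(np.uint8),(600,480),interpolation=cv2.INTER_CUBIC))"
```

```text
102 -42 [[624.6 167.6]]
102 -57 [[632.6 179.9]]
102 42 [[581.1 101.6]]
102 57 [[573.6  90.2]]
115 -42 [[626.1 157.1]]
115 -57 [[634.2 169.4]]
115 42 [[582.3  91. ]]
115 57 [[574.7  79.6]]
130 -42 [[627.9 144.8]]
130 -57 [[636.1 157.1]]
130 42 [[583.6  78.6]]
130 57 [[576.1  67.2]]
145 -42 [[629.7 132.3]]
145 -57 [[638.  144.6]]
145 42 [[585.  66.]]
145 57 [[577.4  54.6]]
t 4.4 pos [ 428.3 -145.7   24.5] [179.8   0.1  60.9] F [ 0.4 -0.6  0.1] gap 84.7 q6 3.9
shift [ 0.4 -0.3  3.5] rot [ 0.  0. -0.]
```

View pics/c5.png

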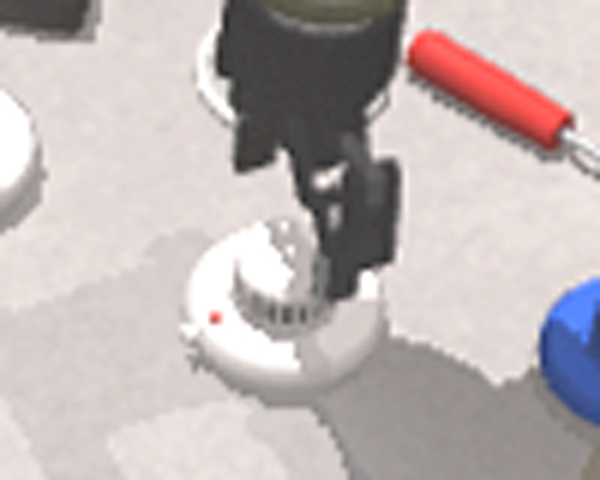

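Request:
servo_tool(
  motion=[
    [85, 0, 0, 4, 0, 0, 0],
    [85, 0, 0, 4, 0, 0, 0],
    [85, 0, 0, 4, 0, 0, 0],
    [85, 0, 0, 0, 0, 0, 0],
  ],
)

```text
time: 4.85
tool_pos: [428.4, -145.7, 11.3]
tcp_rot: [179.8, 0.1, 60.9]
ft_force: [-0.2, -0.6, -0.2]
finger_gap: 85.1
```

```bash
python3 -c "
from h import *
np.set_printoptions(precision=1,suppress=True)
d=np.array([.875,-.485,0]);c=np.array([428.3,-145.7,0])
for z in (37,50,65,75):
  for s in(-42,-57): print(z,s,(pix('side',c+s*d+[0,0,z])-[340,130])*6)
to([428.2,-145.2,21],61.5)"
```

```text
37 -42 [[323.3 333.2]]
37 -57 [[336.9 355.3]]
50 -42 [[325.9 315.5]]
50 -57 [[339.5 337.7]]
65 -42 [[328.8 294.8]]
65 -57 [[342.6 317. ]]
75 -42 [[330.8 280.9]]
75 -57 [[344.7 303.1]]
t 4.85 pos [ 428.4 -145.7   11.3] [179.8   0.1  60.9] F [-0.2 -0.6 -0.2] gap 85.1 q6 3.9
shift [ 0.3 -0.4 -9.7] rot [ 0.  0. -0.]
```

Request:
servo_tool(
  motion=[
    [85, 0, 0, 4, 0, 0, 0],
    [85, 0, 0, 4, 0, 0, 0],
    [85, 0, 0, 4, 0, 0, 0],
    [85, 0, 0, 0, 0, 0, 0],
  ],
)

```text
time: 5.25
tool_pos: [428.2, -145.6, -2.1]
tcp_rot: [179.8, 0.1, 60.9]
ft_force: [-0.1, -0.4, 0.6]
finger_gap: 85.3
```

```bash
python3 -c "
from h import *
np.set_printoptions(precision=1,suppress=True)
to([428.2,-145.2,21],61.5)
s=snapshot('side')[130:210,340:440]
cv2.imwrite('pics/c6.png',cv2.resize(np.clip(s*1.8,0,255).astype(np.uint8),(600,480),interpolation=cv2.INTER_CUBIC))"
```

```text
t 5.25 pos [ 428.2 -145.6   -2.1] [179.8   0.1  60.9] F [-0.1 -0.4  0.6] gap 85.3 q6 3.9
shift [  0.3  -0.1 -23.1] rot [ 0.  0. -0.]
```

View pics/c6.png

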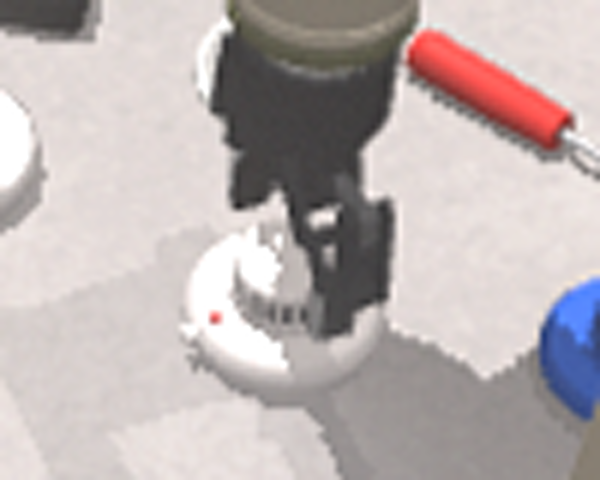

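The side view shows the tips beside the chamber, so the reported z reads about 30 mm low. Going down a little more, then closing.

Request:
servo_tool(
  motion=[
    [85, 0, 0, 3.5, 0, 0, 0],
    [75, 0, 0, 0, 0, 0, 0],
    [68, 0, 0, 0, 0, 0, 0],
    [62, 0, 0, 0, 0, 0, 0],
    [58, 0, 0, 0, 0, 0, 0],
    [54, 0, 0, 0, 0, 0, 0],
    [50, 0, 0, 0, 0, 0, 0],
    [46, 0, 0, 0, 0, 0, 0],
    [46, 0, 0, 0, 0, 0, 0],
  ],
  force=28,
)

```text
time: 6.2
tool_pos: [429.2, -146.1, -4.7]
tcp_rot: [179.7, 0.1, 60.9]
ft_force: [-0.1, -0.2, 0.9]
finger_gap: 52.5
```

```bash
python3 -c "
from h import *
to([428.2,-145.2,21],61.5)"
```

```text
t 6.2 pos [ 429.2 -146.1   -4.7] [1.7968e+02 7.0000e-02 6.0910e+01] F [-0.1 -0.2  0.9] gap 52.5 q6 3.9
shift [  0.3  -1.2 -25.7] rot [ 0.006  0.001 -0.01 ]
```

It stopped on the chamber at 52.5 mm. Lifting.

Request:
servo_tool(
  motion=[
    [46, 0, 0, -5, 0, 0, 0],
    [46, 0, 0, -10, 0, 0, 0],
    [46, 0, 0, -18, 0, 0, 0],
    [46, 0, 0, -20, 0, 0, 0],
    [46, 0, 0, -20, 0, 0, 0],
    [46, 0, 0, -16, 0, 0, 0],
    [46, 0, 0, -8, 0, 0, 0],
    [46, 0, 0, 0, 0, 0, 0],
  ],
)

```text
time: 7.0
tool_pos: [427.9, -145.3, 99.2]
tcp_rot: [179.7, 0.1, 60.9]
ft_force: [0.5, -0.5, -2.1]
finger_gap: 53.2
```

```bash
python3 -c "
from h import *
to([547.3,189.3,95],36)
s=snapshot('side')[100:200,340:465]
t=snapshot('top')[190:290,315:440]
cv2.imwrite('pics/c7.png',np.hstack([cv2.resize(np.clip(a*1.6,0,255).astype(np.uint8),(400,320),interpolation=cv2.INTER_CUBIC) for a in (s,t)]))"
```

```text
t 7.0 pos [ 427.9 -145.3   99.2] [1.7972e+02 7.0000e-02 6.0920e+01] F [ 0.5 -0.5 -2.1] gap 53.2 q6 3.9
shift [350.4 -58.3   3.4] rot [0.005 0.    0.435]
```

View pics/c7.png

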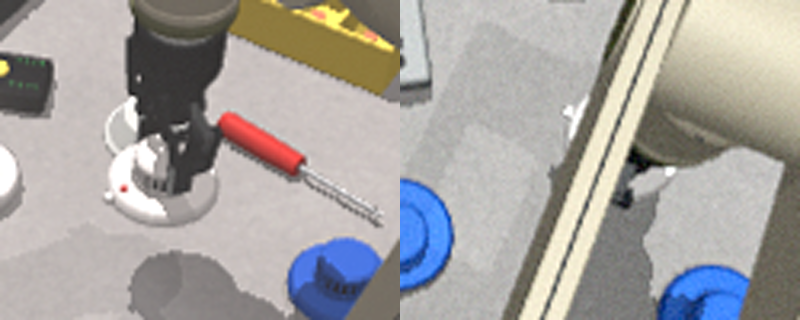

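Held level, 104 mm up by both the lens and the reported travel. Carrying it over the base.

Request:
servo_tool(
  motion=[
    [46, 15, -2, 0, 0, 0, 0],
    [46, 35, -6, 0, 0, 0, 0],
    [46, 45, -8, 0, 0, 0, 0],
    [46, 45, -8, 0, 0, 0, 0],
    [46, 45, -8, 0, 0, 0, 0],
    [46, 45, -8, 0, 0, 0, 0],
    [46, 45, -7, 0, 0, 0, 0],
    [46, 40, -6, 0, 0, 0, 0],
    [46, 20, -3, 0, 0, 0, 0],
    [46, 5, 0, 0, 0, 0, 0],
  ],
)

```text
time: 8.1
tool_pos: [539.2, 190.9, 82.0]
tcp_rot: [-179.3, 0.7, 60.6]
ft_force: [-0.8, -0.6, -1.5]
finger_gap: 52.7
```

Request:
servo_tool(
  motion=[
    [46, 0, 0, 0, 0, 0, 0.07],
    [46, 0, 0, 0, 0, 0, 0.1],
    [46, 0, 0, 0, 0, 0, 0.1],
    [46, 0, 0, 0, 0, 0, 0.1],
    [46, 0, 0, 0, 0, 0, 0.05],
    [46, 0, 0, 0, 0, 0, 0],
  ],
)

```text
time: 8.7
tool_pos: [533.4, 186.7, 73.5]
tcp_rot: [-179.4, 1.7, 35.6]
ft_force: [0.9, 0.7, -2.0]
finger_gap: 53.0
```

```bash
python3 -c "
from h import *
to([547.3,189.3,75],36)"
```

```text
t 8.7 pos [533.4 186.7  73.5] [-179.38    1.74   35.65] F [ 0.9  0.7 -2. ] gap 53.0 q6 68.5
shift [12.8  6.  -1.9] rot [-0.011  0.03  -0.006]
```

Request:
servo_tool(
  motion=[
    [46, 6, 3, -6, -0.005, 0.015, 0],
    [46, 6, 3, -3, -0.005, 0.013, 0],
    [46, 0, 0, 0, 0, 0, 0],
    [46, 0, 0, 0, 0, 0, 0],
  ],
)

```text
time: 9.1
tool_pos: [547.3, 187.3, 81.7]
tcp_rot: [-180.0, 0.1, 35.8]
ft_force: [0.2, 0.1, -1.8]
finger_gap: 53.1
```

```bash
python3 -c "
from h import *
to([547.3,189.3,75],36)
s=snapshot('side')[170:250,220:320]
t=snapshot('top')[150:230,210:310]
cv2.imwrite('pics/c8.png',np.hstack([cv2.resize(np.clip(a*1.4,0,255).astype(np.uint8),(400,320),interpolation=cv2.INTER_CUBIC) for a in (s,t)]))"
```

```text
t 9.1 pos [547.3 187.3  81.7] [-1.7998e+02  1.0000e-01  3.5800e+01] F [ 0.2  0.1 -1.8] gap 53.1 q6 68.0
shift [ 1.2 -1.7  6.7] rot [-0.     0.002 -0.003]
```

View pics/c8.png

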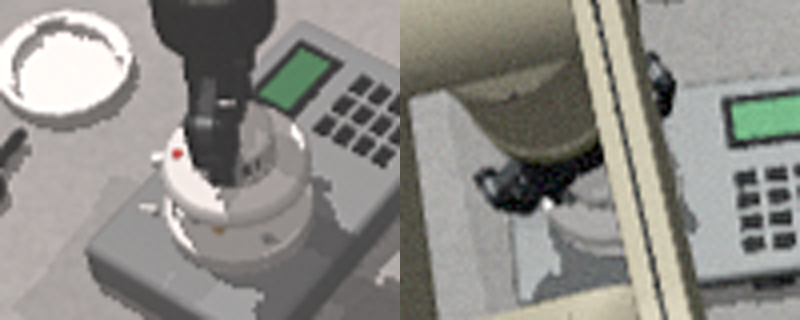

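```bash
python3 -c "
from h import *
np.set_printoptions(precision=1,suppress=True)
im=snapshot('side').astype(int)[170:250,220:320];b,g,r=im[...,0],im[...,1],im[...,2]
m=(r>g+35)&(r>b+35);m[:, :30]=0;m[60:]=0
v,u=np.nonzero(m);w=(r-g)[m];p=(220+np.average(u,weights=w),170+np.average(v,weights=w));print(p,len(u))
for z in(100,105,110,115): print(z,ray('side',p,z)[0])
e=np.array([547.3+38*np.cos(.628),187.3+38*np.sin(.628),110]);print('exp',e,pix('side',e))
for P in([547.3,187.3,105],[547.3,189.3,61]): print(pix('side',P))
print('rib',pix('side',[547.3+55.5*np.cos(.628),187.3+55.5*np.sin(.628),103]),ray('side',(258.4,208.9),103))
"
```

```text
(np.float64(263.840782122905), np.float64(207.87150837988827)) 6
100 [583.4 206.7 100. ]
105 [580.2 209.1 105. ]
110 [577.  211.6 110. ]
115 [573.9 214.1 115. ]
exp [578.  209.6 110. ] [[264.1 207.2]]
[[278.6 209.2]]
[[279.4 219.7]]
rib [[257.8 208.5]] [[590.1 219.8 103. ]]
```

Lens, rib and skirt all agree with the reported xy to within 1–2 mm. Starting the approach.

Request:
servo_tool(
  motion=[
    [46, 1, -1.5, 4, 0, 0, 0],
    [46, 0, 0, 6, 0, 0, 0],
    [46, 0, 0, 5, 0, 0, 0],
    [46, 0, 0, 0, 0, 0, 0],
  ],
)

```text
time: 9.65
tool_pos: [546.3, 189.5, 64.6]
tcp_rot: [-179.9, 0.2, 35.8]
ft_force: [-0.8, 0.2, -2.6]
finger_gap: 53.0
```

```bash
python3 -c "
from h import *
to([547.3,189.3,45.3],36)"
```

```text
t 9.65 pos [546.3 189.5  64.6] [-179.95    0.18   35.84] F [-0.8  0.2 -2.6] gap 53.0 q6 68.2
shift [ 0.7  0.8 19.3] rot [-0.001  0.003 -0.003]
```

Request:
servo_tool(
  motion=[
    [46, 0.7, 0.6, 3, 0, 0.002, 0],
    [46, 0, 0, 3, 0, 0, 0],
    [46, 0, 0, 2.5, 0, 0, 0],
    [46, 0, 0, 0, 0, 0, 0],
  ],
)

```text
time: 10.05
tool_pos: [546.9, 189.4, 54.7]
tcp_rot: [-179.9, 0.1, 35.8]
ft_force: [-0.5, -0.6, -1.2]
finger_gap: 53.2
```

```bash
python3 -c "
from h import *
to([547.3,189.3,45.3],36)"
```

```text
t 10.05 pos [546.9 189.4  54.7] [-1.7992e+02  1.1000e-01  3.5840e+01] F [-0.5 -0.6 -1.2] gap 53.2 q6 68.2
shift [0.3 0.3 9.4] rot [-0.001  0.002 -0.003]
```

Request:
servo_tool(
  motion=[
    [46, 0.3, 0.2, 2, 0, 0, 0],
    [46, 0, 0, 2, 0, 0, 0],
    [46, 0, 0, 1, 0, 0, 0],
    [46, 0, 0, 0, 0, 0, 0],
  ],
)

```text
time: 10.45
tool_pos: [547.8, 189.5, 50.1]
tcp_rot: [-179.9, 0.1, 35.8]
ft_force: [-1.2, -0.2, 1.4]
finger_gap: 53.2
```

```bash
python3 -c "
from h import *
to([547.3,189.3,45.3],36)"
```

```text
t 10.45 pos [547.8 189.5  50.1] [-1.7994e+02  5.0000e-02  3.5840e+01] F [-1.2 -0.2  1.4] gap 53.2 q6 68.1
shift [-0.5 -0.1  4.8] rot [-0.001  0.001 -0.003]
```

Spring force has just started at about 5 mm above home, as expected. Pressing on.

Request:
servo_tool(
  motion=[
    [46, 0, 0, 2, 0, 0, 0],
    [46, 0, 0, 2, 0, 0, 0],
    [46, 0, 0, 1, 0, 0, 0],
    [46, 0, 0, 1, 0, 0, 0],
  ],
)

```text
time: 10.85
tool_pos: [548.2, 189.7, 45.5]
tcp_rot: [-180.0, 0.0, 35.8]
ft_force: [-6.8, -1.8, 12.0]
finger_gap: 52.7
```

```bash
python3 -c "
from h import *
to([547.3,189.3,45.3],36)"
```

```text
t 10.85 pos [548.2 189.7  45.5] [-1.7996e+02  1.0000e-02  3.5850e+01] F [-6.8 -1.8 12. ] gap 52.7 q6 68.1
shift [-0.9 -0.2  0.2] rot [-0.001  0.    -0.003]
```

Request:
servo_tool(
  motion=[
    [46, -1, -0.5, 0.5, 0, 0, 0],
    [46, 0, 0, 1, 0, 0, 0],
    [46, 0, 0, 0.5, 0, 0, 0],
  ],
)

```text
time: 11.15
tool_pos: [548.5, 189.8, 45.7]
tcp_rot: [180.0, -0.2, 35.8]
ft_force: [-5.3, -1.9, 7.6]
finger_gap: 53.0
```

```bash
python3 -c "
from h import *
to([547.3,189.3,45.3],36); print(sense()['wrist_torque'])"
```

```text
t 11.15 pos [548.5 189.8  45.7] [ 1.7996e+02 -1.6000e-01  3.5850e+01] F [-5.3 -1.9  7.6] gap 53.0 q6 68.2
shift [-1.3 -0.3  0.4] rot [ 0.001 -0.003 -0.003]
[-0.17579961  0.86809048 -0.02560411]
```

Request:
servo_tool(
  motion=[
    [46, -2, -0.6, 2, 0, 0, 0],
    [46, -1, 0, 3, 0, 0, 0],
    [46, 0, 0, 3, 0, 0, 0],
  ],
)

```text
time: 11.45
tool_pos: [548.7, 189.9, 45.0]
tcp_rot: [179.9, -0.5, 35.9]
ft_force: [-20.4, -7.1, 32.4]
finger_gap: 52.7
```

```bash
python3 -c "
from h import *
to([547.3,189.3,45.3],36); print(sense()['wrist_torque'])"
```

```text
t 11.45 pos [548.7 189.9  45. ] [179.86  -0.5   35.9 ] F [-20.4  -7.1  32.4] gap 52.7 q6 68.1
shift [-1.5 -0.3 -0.3] rot [ 0.003 -0.009 -0.002]
[-1.00084943  3.40696672  0.13812494]
```

Home: 32 N with no further travel. Relaxing the push to a moderate level while turning clockwise.

Request:
servo_tool(
  motion=[
    [46, -1.5, -0.3, 0, 0.002, -0.008, 0],
    [46, -1, 0, 0.8, 0, 0, 0.05],
    [46, -0.5, 0, 1, 0, 0, 0.07],
    [46, -0.5, 0, 1, 0, 0, 0.07],
  ],
)

```text
time: 11.85
tool_pos: [549.5, 189.3, 46.9]
tcp_rot: [179.9, -0.5, 24.8]
ft_force: [0.4, -0.2, 3.6]
finger_gap: 52.8
```

```bash
python3 -c "
from h import *
to([547.3,189.3,45.3],6); print(sense()['wrist_torque'])"
```

```text
t 11.85 pos [549.5 189.3  46.9] [179.88  -0.55  24.75] F [ 0.4 -0.2  3.6] gap 52.8 q6 79.2
shift [-2.  -1.   1.6] rot [ 0.001 -0.01   0.327]
[-0.06827318  0.12475647  0.07081732]
```

Request:
servo_tool(
  motion=[
    [46, -1.5, -0.7, 2, 0, -0.005, 0.05],
    [46, -0.5, 0, 1.5, 0, -0.005, 0.07],
    [46, 0, 0, 1.5, 0, 0, 0.06],
    [46, 0, 0, 1.5, 0, 0, 0.04],
  ],
)

```text
time: 12.25
tool_pos: [551.3, 190.0, 45.2]
tcp_rot: [179.9, -0.5, 11.6]
ft_force: [-4.7, -0.2, 12.3]
finger_gap: 53.3
```

```bash
python3 -c "
from h import *
to([547.3,189.3,45.3],6); print(sense()['wrist_torque'])"
```

```text
t 12.25 pos [551.3 190.   45.2] [179.9   -0.46  11.58] F [-4.7 -0.2 12.3] gap 53.3 q6 92.5
shift [-4.1 -0.1 -0.2] rot [ 0.001 -0.008  0.097]
[-0.11370315  0.81297883  0.14135698]
```

Request:
servo_tool(
  motion=[
    [46, -3, 0, 1, 0, -0.004, 0.04],
    [46, -2.5, 0, 1, 0, -0.004, 0.04],
    [46, -1.5, 0, 1.5, 0, 0, 0.01],
  ],
)

```text
time: 12.55
tool_pos: [549.7, 189.5, 45.9]
tcp_rot: [180.0, -0.6, 6.1]
ft_force: [0.9, -0.9, 5.5]
finger_gap: 53.1
```

```bash
python3 -c "
from h import *
np.set_printoptions(precision=1,suppress=True)
to([547.3,189.3,45.3],6); print(sense()['wrist_torque'])
s=snapshot('side')
im=s.astype(int)[190:250,235:320];b,g,r=im[...,0],im[...,1],im[...,2]
m=(r>g+35)&(r>b+35)&(r>100)
v,u=np.nonzero(m);w=(r-g)[m];p=(235+np.average(u,weights=w),190+np.average(v,weights=w));print(p,len(u))
print(ray('side',p,73.7), 'exp',547.3+38*np.cos(.105),189.3+38*np.sin(.105))
cv2.imwrite('pics/c9.png',cv2.resize(np.clip(s[175:255,230:330]*1.4,0,255).astype(np.uint8),(600,480),interpolation=cv2.INTER_CUBIC))"
```

```text
t 12.55 pos [549.7 189.5  45.9] [180.   -0.6   6.1] F [ 0.9 -0.9  5.5] gap 53.1 q6 98.0
shift [-2.5 -0.   0.6] rot [ 0. -0.  0.]
[-0.1 -0.1  0.1]Traceback (most recent call last):
  File "<string>", line 8, in <module>
    v,u=np.nonzero(m);w=(r-g)[m];p=(235+np.average(u,weights=w),190+np.average(v,weights=w));print(p,len(u))
                                        ~~~~~~~~~~^^^^^^^^^^^^^
    raise ZeroDivisionError(
        "Weights sum to zero, can't be normalized")
ZeroDivisionError: Weights sum to zero, can't be normalized
```

Request:
servo_tool(
  motion=[
    [46, -2.5, 0, 1.5, 0, -0.003, 0],
    [46, -1.5, 0, 2, 0, 0, 0],
    [46, -1, 0, 2, 0, 0, 0],
  ],
)

```text
time: 12.9
tool_pos: [550.6, 189.7, 45.2]
tcp_rot: [180.0, -1.2, 6.1]
ft_force: [-5.9, -1.4, 15.9]
finger_gap: 53.2
```

```bash
python3 -c "
from h import *
np.set_printoptions(precision=1,suppress=True)
to([547.3,189.3,45.3],6)
s=snapshot('side');t=snapshot('top')
to([547.3,189.3,45.3],6)
print('exp lens',pix('side',[547.3+38,193.3,73.7]),'rib',pix('side',[602.5,195.1,67]),'dot',pix('side',[611.5,196.4,46]))
cv2.imwrite('pics/c9.png',np.hstack([cv2.resize(np.clip(a*1.4,0,255).astype(np.uint8),(400,400),interpolation=cv2.INTER_CUBIC) for a in(s[185:245,250:310],t[160:220,230:290])]))"
```

```text
t 12.9 pos [550.6 189.7  45.2] [180.   -1.2   6.1] F [-5.9 -1.4 15.9] gap 53.2 q6 98.0
shift [-3.3 -0.  -0.2] rot [ 0. -0.  0.]
t 13.0 pos [550.5 189.6  45.2] [180.   -1.2   6.1] F [-1.1 -0.8 11.1] gap 53.2 q6 98.0
shift [-3.3 -0.  -0.2] rot [ 0. -0.  0.]
exp lens [[267.8 210.5]] rib [[263.1 209.3]] dot [[261.2 212.6]]
```

View pics/c9.png

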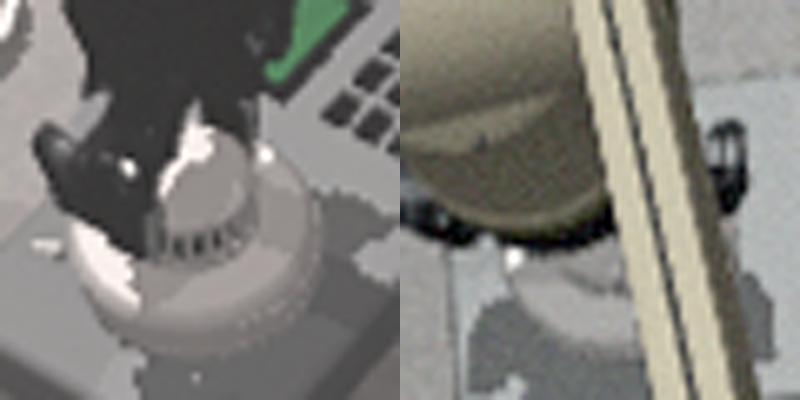

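The head sits on the rim, with the bar mark now clear to the left. The finger hides the rib and lens. The axis reads 2–3 mm off in +x, so I'll ease it back, level it and press again.

Request:
servo_tool(
  motion=[
    [46, -4, 0, 0, 0, -0.02, 0],
    [46, -3, 0, 0.5, 0, -0.01, 0],
    [46, -2, 0, 1, 0, 0, 0],
  ],
)

```text
time: 13.3
tool_pos: [547.0, 189.4, 47.6]
tcp_rot: [-180.0, -0.1, 6.1]
ft_force: [3.0, 0.2, 3.4]
finger_gap: 53.0
```

```bash
python3 -c "
from h import *
to([547.3,189.3,45.3],6)"
```

```text
t 13.3 pos [547.  189.4  47.6] [-1.7997e+02 -8.0000e-02  6.1100e+00] F [3.  0.2 3.4] gap 53.0 q6 97.9
shift [0.3 0.1 2.3] rot [-0.001 -0.001  0.002]
```

Centred and level; pressing again.

Request:
servo_tool(
  motion=[
    [46, -1, 0, 2.5, 0, 0, 0],
    [46, -1, 0, 2, 0, -0.003, 0],
    [46, -1, 0, 2, 0, -0.003, 0],
  ],
)

```text
time: 13.6
tool_pos: [547.3, 189.5, 45.1]
tcp_rot: [-180.0, -0.2, 6.1]
ft_force: [-6.5, -2.7, 23.8]
finger_gap: 52.9
```

```bash
python3 -c "
from h import *
to([547.3,189.3,45.3],6);snapshot('top');snapshot('top');snapshot('top');to([547.3,189.3,45.3],6)"
```

```text
t 13.6 pos [547.3 189.5  45.1] [-179.96   -0.19    6.12] F [-6.5 -2.7 23.8] gap 52.9 q6 97.9
shift [-0.   0.2 -0.2] rot [-0.001 -0.003  0.002]
t 13.75 pos [547.3 189.5  45.1] [-179.96   -0.19    6.12] F [-3.  -2.6 18.2] gap 52.6 q6 97.9
shift [ 0.   0.2 -0.2] rot [-0.001 -0.003  0.002]
```

```bash
python3 -c "
from h import *
hand_in();to([547.3,189.3,45.3],6)"
```

```text
the job is handed in; nothing more can be done
the job is handed in; nothing more can be done
```

I handed the job in at about 13.8 s. The smoke head was still gripped, pressed home in the base and turned to the half-way mark; the hand-in gave no verdict. I never pushed another object, as far as the pictures show.

- **Grip:** It was held at a 28 N setting, with the gap steady at about 53 mm against the 54 mm chamber. My first close missed because the reported tool height read about 30 mm low. The fingers shut just above the chamber without touching it, so I opened, went lower by camera and regripped.
- **Insertion:** Before going down, the camera put the rib over the bar mark and the head within 1–2 mm of where I expected it. The contact springs were felt about 5 mm above home. It then stopped solid at the expected height under a 32 N push.
- **Turn:** The tool turned 29.7° clockwise, to 6.1°, against about 6° measured for the half-way mark. The twist I read stayed at or below about 0.15 N·m and I felt no stiffening, so the detent was probably not touched.
- **Last readings:**
  - Push was 18 N, still easing slightly.
  - Height was within 0.2 mm of the expected home height.
  - The axis was within about 0.3 mm of my estimate, which the camera calibration limits to about 2 mm.
  - Tilt was 0.2°.

**Not confirmed:** A finger hid the rib and lens in the last picture, so the final angle comes from the tool's turn, assuming no slip in the fingers. That picture also showed the head about 2–3 mm off axis. I re-centred it afterwards, judging by the tool reading and not by a new picture.

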